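Take the fuse out from under a guard that may be locked

ROBOT

A 6-joint arm with a two-finger parallel gripper is mounted at the origin on the work surface. World frame = base frame: x ahead of the robot, y to its left, z up, the work surface at z = 0. Lengths are in m, angles in rad, forces in N, time in s.
With the tool pointing down it reaches from about 0.35 to 0.85 m from the base axis. Payload 8.1 kg.
Tool frame: the origin (TCP) lies at the very end of the fingers, on their centre line; the grasp point (between the pads) lies 19 mm behind it (robot.pinch_z is the distance from the TCP to the grasp point, in m); y points along the fingers, x is the direction in which the jaws open and shut, and the axes are right-handed (so a half turn about y gives the same grasp; the last joint's range is limited). The gripper opens to 93 mm and grips with 3 to 60 N. Pads are 15 mm wide; open, the fingers measure 128 mm over their backs; the gripper's body (75 mm by 188 mm) begins 65 mm behind the grasp point.
Start: joints at [-1.347, 0.13, 1.488, -0, 1.523, -0.085], TCP at [0.182, -0.572, 0.219] pointing down, gripper open.
Joint ranges: [-2.96, 2.96], [-0.89, 2.26], [0.02, 2.5], [-1.34, 4.48], [0, 2.73], [-2.66, 2.66]. Speed limits (rad/s): [2.39, 2.39, 2.79, 3.14, 3.14, 3.14].

INTERFACE

Orientations are given as a rotation vector (axis times angle).
In Python, from plant import robot gives the robot as it stands.
- The arm moves only by the shell command python3 -m inch 'ROWS' [FORCE]. ROWS is JSON, a list of rows, each a list of 5 numbers: the closure, from -1 (fully open) to 1 (shut), then the shift along the world's x, y, z in m, then the turn about the world's z in rad. A call has 1 to 8 rows; each row is the pose to reach, as a shift and turn from the pose measured when the call began; what a row does not reach only later rows make up. A row lasts 1/8 s, in which the tool goes at most 62.5 mm and 10.7 degrees, less where a joint would pass 70% of its speed; a pose out of reach is approached as far as the arm can. A call with a gripper value outside its range is refused whole. The fingers move at their own pace and stop on an object; FORCE is the grip in N (left out, the last holds). Time passes only in rows, so rows that repeat a pose let the fingers close. It gives the time, the measured TCP pose, the force and the opening at its end, in the units of the state.
- robot.read_state(): the state, without advancing time (a new reading comes with each control period).
- robot.read_camera(name): name is "side" or "top"; returns a dict with "color" (480x640x3 uint8, red, green, blue), "mtx" (3x3 intrinsics, pixels), "dist_coeffs" ([k1, k2, p1, p2, k3] as OpenCV has them; the pictures are not rectified), "R" (3x3) and "t" (3): a world point X has camera coordinates R X + t. Camera axes: x right, y down, z forward; pixel columns grow to the right and rows downward; lengths in m; the calibration is good to about 2 mm. A picture is of the moment at which its call begins. There is no depth.
- robot.close_job(): hands the job in, once; it reports no verdict.
The state is a dict: "t": time; "q": joint angles; "dq": joint speeds; "joint_torque": joint torques, N m; "tool_pos": TCP position; "orientation": TCP orientation; "force": force on the tool from outside, world axes, zero at the start; "wrist_torque": the same for the moment, N m; "opening": finger opening in m.
Only numpy, scipy, OpenCV 4.12 (cv2) and the standard library are available. Lean on these libraries where they do the work, as an engineer would, in place of code of your own. Each camera call takes 0.05 s, during which the arm holds its last target. There are 200 camera calls.

TASK

Take the fuse out of the test board and set it down gently in the grey tray. Its clear sliding guard may or may not be locked, and the unmarked catch lever does not show it: try the guard, and if it is held, swing the lever fully over to its other side. Slide the guard fully open and leave it open; do not disturb the multimeter, screwdriver or parts case.

Things in the scene. Friction and masses are not known exactly. Their poses are not given: they have to be found in the camera images.
- board: Fixed plywood test board 160 x 360 x 12 mm. Origin: centre of its underside on the table; z up; y along its long side, the way the guard opens; x across. A grey catch housing (90 mm in x, 44 mm in y, top 85 mm above the table) is centred at y = -150 mm. Two low rails (x = +/-46 to 58 mm, top 22 mm above the table) carry the guard; end stops at y = 170 mm are 42 mm high.
- fuse_place (a point): Point on the board's top under the fuse, at x = 0, y = -60 mm of the board, 12 mm above the table. 40 mm either side of it along the board's y stand the two fork contacts that hold the fuse's blades: black blocks with top 45 mm above the table, copper jaws on them with top at 58 mm, 10 mm apart across x and open upward.
- guard (a joint): How far the clear plastic guard has slid along the board's +y, m: 0 closed over the fuse, 0.125 fully open at its stop. A tunnel 108 mm wide (x), 130 mm long (y), top face 85 mm (cross strips 89 mm) above the table, ends open. It slides with 2 N (more if moved fast) and stays where left. When the catch holds it, it has only 4 mm of play, then stops dead.
- fin_top (a point): Middle of the top edge, 120 mm above the table, of the black upright fin on the middle of the guard's top: the guard's grip. The fin is 40 mm wide along the board's x, 10 mm thick along y, and stands 35 mm above the guard's top face. It moves with the guard; closed, it is at y = -60 mm of the board.
- lever (a joint): Lean of the catch lever, rad: it swings across the board from -0.6 (to the board's -x) to +0.6 (to +x) and stays where left; about 1 N at the knob moves it. It starts leaning to -x. In some starts that side locks the guard and the other frees it, in others the reverse; nothing shows which. In the middle it locks either way; beyond 0.3 rad on the freeing side it frees.
- lever_knob (a point): Centre of the lever's black ball knob, 22 mm in diameter, 78 mm from the pivot. The pivot is on the board at x = 0, y = -150 mm, 60 mm above the table, its axis along the board's y. The arm is a steel rod 10 mm thick; upright, the knob's centre would be 138 mm above the table.
- fuse: Loose 0.2 kg blade fuse. Origin: centre of the underside of its white ceramic body, 30 (x) x 52 (y) x 30 mm high, with metal caps 32 mm square near both y ends. Upright steel blades 6 mm thick, 18 mm high stick out 22 mm at both y ends (96 mm overall). It sits with its blades between the copper jaws, origin 40 mm above the table, y along the board's, and lifts straight up.
- fuse_mid (a point): Centre of the fuse, 15 mm above its origin.
- tray: Fixed open grey tray 200 mm (x) x 140 mm (y) x 32 mm high, walls and floor 4 to 5 mm thick. Origin: centre of its underside on the table.
- meter: Loose grey multimeter 75 x 150 x 36 mm, a bystander. Origin: centre of its underside.
- screwdriver: Loose screwdriver, lying, a bystander. Origin: on the table under its middle.
- parts_case: Loose clear divided parts case 90 x 160 x 35 mm, a bystander. Origin: centre of its underside.
Not all that is in view belongs to the job. Leave any blue or green look-alike of the tray alone.

How it is judged:
By the outcome, as a careful person would: the job done as asked, in the order asked, and still so for the second after the job is handed in, with the robot touching nothing.
It also fails if it takes over 72 s, if anything falls off the work surface, if the arm or the gripper's body presses on something with over 40 N, if the wrist force passes 120 N, or if a joint passes its speed limit or range.

## Working session

There is one attempt and no reset: what is moved stays moved. The work goes in short steps, Python scripts to look and compute and a shell command to move; the robot and the scene stay as the last step left them, time stands still between calls to the robot, and variables do not carry over. Pictures are saved under pics/ and viewed, about 8 in all and at most 12, crops included, and the job is handed in when it is done.

```bash
ls; mkdir -p pics
cat > h.py <<'E'
import numpy as np, cv2
from plant import robot
def shot(n,f=None):
    c=robot.read_camera(n)
    if f: cv2.imwrite('pics/'+f,cv2.cvtColor(c['color'],cv2.COLOR_RGB2BGR))
    return c
def ray(c,uv):
    p=cv2.undistortPoints(np.array([[uv]],float),np.array(c['mtx']),np.array(c['dist_coeffs']))[0,0]
    R=np.array(c['R']);t=np.array(c['t']).ravel()
    d=R.T@np.array([*p,1.]);return -R.T@t,d/np.linalg.norm(d)
def onz(c,uv,z):
    o,d=ray(c,uv);return o+d*(z-o[2])/d[2]
def tri(c1,u1,c2,u2):
    a,d=ray(c1,u1);b,e=ray(c2,u2)
    s=np.linalg.lstsq(np.c_[d,-e],b-a,rcond=None)[0]
    p,q=a+s[0]*d,b+s[1]*e
    return (p+q)/2,np.linalg.norm(p-q)
def px(c,X):
    R=np.array(c['R']);t=np.array(c['t']).ravel()
    return cv2.projectPoints(np.array([X],float),cv2.Rodrigues(R)[0],t,np.array(c['mtx']),np.array(c['dist_coeffs']))[0][0,0]
E
python3 - <<'E'
from h import *
for n in('top','side'):
    c=shot(n,n+'0.png'); o,d=ray(c,(320,240));print(n,o.round(3),d.round(3))
print(robot.read_state())
E
```

```text
pics
top [0.268 0.08  1.131] [ 0.195 -0.    -0.981]
side [0.095 1.295 0.818] [ 0.254 -0.844 -0.472]
{'t': 0.1, 'q': array([-1.34741936e+00,  1.31091453e-01,  1.48915712e+00, -5.15711737e-06,
        1.52299196e+00, -8.54345692e-02]), 'dq': array([ 5.31202534e-04, -1.20850082e-03, -2.41445395e-03,  1.45036675e-04,
        8.30893626e-04, -2.75416486e-05]), 'joint_torque': array([ 1.29628621e-03, -5.61341643e+01, -4.93095481e+01,  7.70521467e-02,
        2.91094906e-02, -5.22564221e-05]), 'tool_pos': array([ 0.18224314, -0.57112218,  0.21769615]), 'orientation': array([-1.33850231,  0.97964443, -0.97757731]), 'force': array([0.52348198, 0.00819488, 0.26231808]), 'wrist_torque': array([ 0.00247471,  0.01112497, -0.0049051 ]), 'opening': 0.09314162372266221}
```

View pics/top0.png

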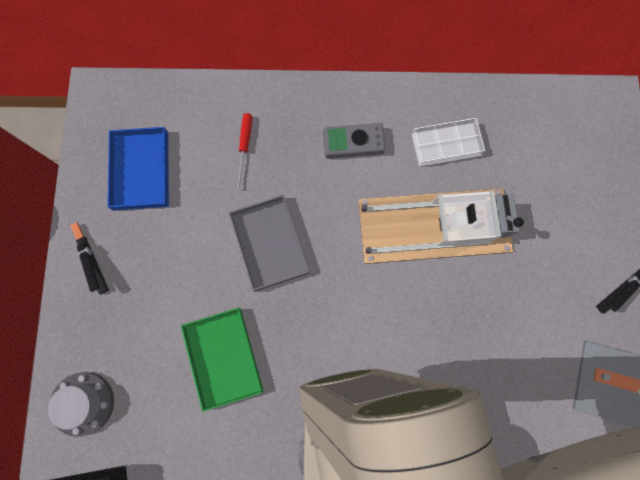

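View pics/side0.png

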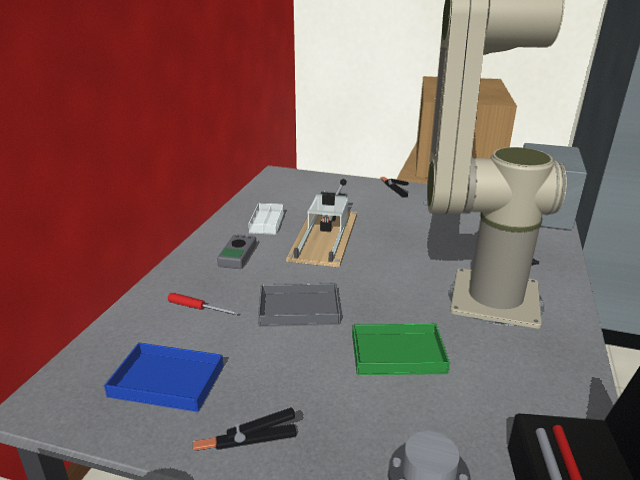

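The top view shows the board (corners about (359,199), (506,190), (513,252), (366,263)), the fin at (471,213), the knob at (518,222) and the grey tray at (270,243). The board's +y points to image left, which is about world +y. The side view shows the knob at (343,182) and the fin at about (328,198).

Run:
```python
from h import *
ct=shot('top');cs=shot('side')
def blobs(c,box,lo,hi,amin=15):
    x0,y0,x1,y1=box
    hsv=cv2.cvtColor(c['color'],cv2.COLOR_RGB2HSV)[y0:y1,x0:x1]
    m=cv2.inRange(hsv,lo,hi)
    k,cc,_=cv2.findContours(m,cv2.RETR_EXTERNAL,cv2.CHAIN_APPROX_NONE),0,0
    r=[(cv2.contourArea(q),(q.reshape(-1,2)+[x0,y0])) for q in k[0]]
    return sorted([z for z in r if z[0]>amin],key=lambda z:-z[0])
# wood board top view
b=blobs(ct,(340,170,540,280),(8,60,80),(25,255,255),100)
pts=np.vstack([q for a,q in b])
r=cv2.minAreaRect(pts.astype(np.float32));box=cv2.boxPoints(r)
P=np.array([onz(ct,p,.012) for p in box]);print('board px',box.round(1).tolist());print(P.round(4))
hull=cv2.convexHull(pts.astype(np.float32))
W=np.array([onz(ct,p,.012)[:2] for p in hull[:,0]],np.float32)
r=cv2.minAreaRect(W);print('board world rect',r)
# tray: darker than table
t=blobs(ct,(215,180,320,300),(0,0,0),(180,60,105),300)
for a,q in t[:2]:
    print('tray',a,cv2.minAreaRect(q.astype(np.float32)))
    W=np.array([onz(ct,p,.032)[:2] for p in q],np.float32);print(cv2.minAreaRect(W))
# black parts
for c,n,bx in((ct,'top',(430,180,540,250)),(cs,'side',(310,165,365,240))):
    for a,q in blobs(c,bx,(0,0,0),(180,255,45),6): print(n,a,q.mean(0).round(1),q.min(0),q.max(0))
for c,n,bx in((ct,'t',(350,180,550,270)),(cs,'s',(280,165,365,270))):
    x0,y0,x1,y1=bx; im=cv2.resize(c['color'][y0:y1,x0:x1],None,fx=4 if n=='t' else 5.5,fy=4 if n=='t' else 5.5,interpolation=cv2.INTER_CUBIC)[:,:,::-1]
    cv2.imwrite(f'pics/c_{n}.png',im)
    if n=='t': A=im
    else: B=im
B=cv2.resize(B,None,fx=.6,fy=.6) if 0 else cv2.resize(B,(int(B.shape[1]*360/B.shape[0]),360))
print(A.shape,B.shape)
```

```text
board px [[357.79998779296875, 198.89999389648438], [507.5, 187.39999389648438], [512.4000244140625, 251.6999969482422], [362.79998779296875, 263.20001220703125]]
[[ 0.5956 -0.0119  0.012 ]
 [ 0.6316 -0.3827  0.012 ]
 [ 0.47   -0.3852  0.012 ]
 [ 0.4357 -0.024   0.012 ]]
board world rect ((0.5330750346183777, -0.1987694948911667), (0.16062048077583313, 0.36120572686195374), 5.521242618560791)
tray 1995.5 ((274.3815002441406, 243.02023315429688), (85.54655456542969, 68.44403839111328), 72.18110656738281)
((0.4795929491519928, 0.1884303092956543), (0.20758278667926788, 0.161735400557518), 19.568883895874023)
top 77.5 [470.9 213.3] [468 205] [474 222]
top 46.0 [518.  221.5] [514 218] [522 225]
top 21.5 [506.2 204. ] [504 196] [508 212]
top 8.0 [509.4 224.6] [508 221] [511 228]
side 88.5 [328.1 197.6] [322 193] [334 204]
side 67.0 [325.4 225.6] [320 221] [330 230]
side 15.0 [343.  181.6] [341 179] [345 184]
side 7.5 [333.7 217.8] [332 216] [335 220]
(360, 800, 3) (360, 291, 3)
```

View pics/c_t.png

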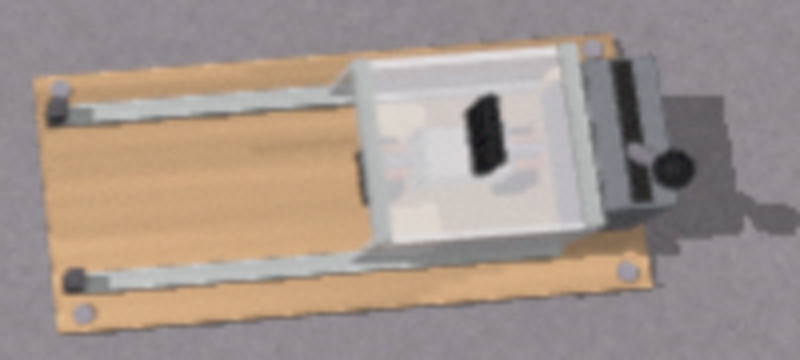

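View pics/c_s.png

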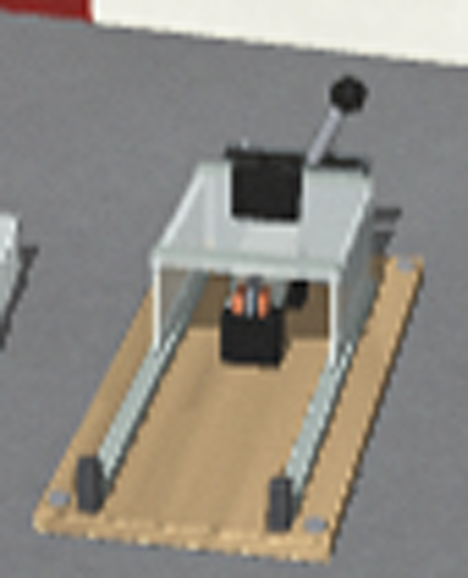

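The crops show the fin's top edge running from about (471,205) to (471,221) in the top image and the knob at (518,222), leaning to -x. In the side crop, the fin's top edge is near (328,193). Next I'll triangulate the fin, knob and tray and check them against the board.

Run:
```python
from h import *
from scipy.spatial.transform import Rotation as Ro
ct=shot('top');cs=shot('side')
print('knob',tri(ct,(518,221.5),cs,(343,181.8)))
# fin top-edge centre: top-crop px
yaw=np.radians(5.52);B=np.array([.533,-.199]);R=np.array([[np.cos(yaw),-np.sin(yaw)],[np.sin(yaw),np.cos(yaw)]])
w=lambda x,y,z:np.r_[B+R@[x,y],z]
for n,X in dict(fin=w(0,-.06,.12),finL=w(-.02,-.06,.12),finR=w(.02,-.06,.12),finbase=w(0,-.06,.085),knob=w(-.078*np.sin(.6),-.15,.06+.078*np.cos(.6)),c1=w(.08,.18,.012),c2=w(-.08,.18,.012)).items(): print(n,X.round(4),px(ct,X).round(1),px(cs,X).round(1))
# dark fin mean is between; triangulate centre from both views
print('fin mid',tri(ct,(470.9,213.3),cs,(328.1,197.6)))
T=[(231,212),(284,196.5),(309,271),(257,290)]
W=np.array([onz(ct,p,.032) for p in T]);print('tray top',W.round(4).tolist(),W.mean(0).round(4))
r=cv2.minAreaRect(W[:,:2].astype(np.float32));print(r)
S=[(260.5,284.5),(340,284),(341,322),(259,325)]
W=np.array([onz(cs,p,z) for p,z in zip(S,(.032,.032,0,0))]);print('tray side',W.round(4).tolist(),W.mean(0).round(4))
s=robot.read_state();print(Ro.from_rotvec(s['orientation']).as_matrix().round(3),robot.pinch_z)
c=cs;im=cv2.resize(c['color'][270:340,240:360],None,fx=5,fy=5,interpolation=cv2.INTER_CUBIC)[:,:,::-1]
```

```text
knob (array([ 0.51390658, -0.35260225,  0.12996718]), np.float64(0.004166272145768226))
fin [ 0.5388 -0.2587  0.12  ] [473.2 211.8] [327.3 194.2]
finL [ 0.5189 -0.2606  0.12  ] [474.5 220.6] [333.4 194.7]
finR [ 0.5587 -0.2568  0.12  ] [471.9 203.1] [321.2 193.7]
finbase [ 0.5388 -0.2587  0.085 ] [468.3 215.7] [327.2 204.2]
knob [ 0.5036 -0.3525  0.1244] [517.4 227.6] [345.3 183.6]
c1 [ 0.5953 -0.0121  0.012 ] [357.9 199.1] [285.  257.4]
c2 [ 0.4361 -0.0275  0.012 ] [364.2 263.1] [338.5 263.1]
fin mid (array([ 0.53678638, -0.25707359,  0.10949173]), np.float64(0.002633505590260844))
tray top [[0.5519, 0.2953, 0.032], [0.5929, 0.1687, 0.032], [0.4121, 0.1043, 0.032], [0.3653, 0.2247, 0.032]] [0.4805 0.1982 0.032 ]
((0.48209285736083984, 0.1978645920753479), (0.19955487549304962, 0.1328778862953186), 20.705764770507812)
tray side [[0.5951, 0.1747, 0.032], [0.3952, 0.1093, 0.032], [0.3598, 0.2281, 0.0], [0.549, 0.3, 0.0]] [0.4748 0.203  0.016 ]
[[ 0.304 -0.     0.953]
 [-0.953  0.001  0.304]
 [-0.001 -1.     0.   ]] 0.0188
```

The board is centred at (0.533, -0.199) with yaw 5.5°. The fin is at about (0.538, -0.258) with its top at 0.12. The knob is at (0.514, -0.353, 0.130), and the tray is at about (0.480, 0.199) with yaw 20°. I'm moving above the fin, jaws along board y (turn -0.213).

```bash
python3 -m inch '[[0,0.05,0.044,0,-0.1],[0,0.1,0.088,0,-0.213],[0,0.15,0.132,0,-0.213],[0,0.2,0.176,0,-0.213],[0,0.25,0.22,0,-0.213],[0,0.3,0.265,0,-0.213],[0,0.34,0.3,0,-0.213],[0,0.356,0.313,0,-0.213]]' 10; python3 -m inch '[[0,0,0,0,0],[0,0,0,0,0]]'
python3 - <<'E'
from h import *
from scipy.spatial.transform import Rotation as Ro
s=robot.read_state();print(Ro.from_rotvec(s['orientation']).as_matrix().round(3))
c=shot('side'); im=cv2.resize(c['color'][120:270,270:390],None,fx=5,fy=4,interpolation=cv2.INTER_CUBIC)[:,:,::-1]
cv2.imwrite('pics/s2.png',im)
E
```

```text
t: 1.3
tool_pos: [0.5402, -0.2559, 0.2183]
orientation: [-1.253, 1.137, -1.136]
force: [-0.3, -0.6, -0.3]
opening: 0.0463
t: 1.55
tool_pos: [0.5398, -0.2562, 0.218]
orientation: [-1.254, 1.137, -1.136]
force: [-0.1, 0.1, 0.2]
opening: 0.0465
[[ 0.098 -0.     0.995]
 [-0.995  0.001  0.098]
 [-0.001 -1.    -0.   ]]
```

```bash
python3 -m inch '[[0,-0.002,-0.002,-0.03,0],[0,-0.002,-0.002,-0.07,0],[0,-0.002,-0.002,-0.1,0],[0,-0.002,-0.002,-0.12,0],[0,-0.002,-0.002,-0.124,0],[0,-0.002,-0.002,-0.124,0]]'; python3 -m inch '[[0.6,0,0,0,0],[1,0,0,0,0],[1,0,0,0,0],[1,0,0,0,0],[1,0,0,0,0]]' 12;  python3 - <<'E'
from h import *
c=shot('side'); im=cv2.resize(c['color'][140:260,270:390],None,fx=5,fy=5,interpolation=cv2.INTER_CUBIC)[:,:,::-1]
cv2.imwrite('pics/s3.png',im)
E
```

```text
t: 2.35
tool_pos: [0.5377, -0.2593, 0.0951]
orientation: [-1.253, 1.137, -1.138]
force: [-0.0, -1.1, 0.2]
opening: 0.0465
t: 2.98
tool_pos: [0.5377, -0.258, 0.0953]
orientation: [-1.252, 1.138, -1.136]
force: [-2.2, 5.8, 4.5]
opening: 0.0101
```

View pics/s3.png

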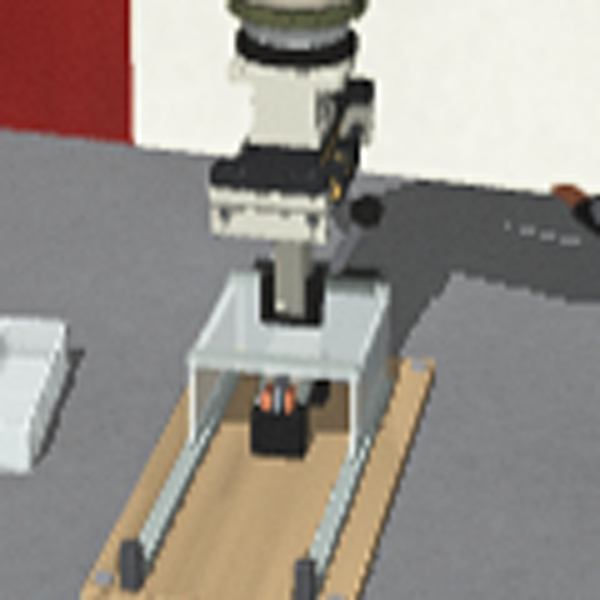

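The fin is gripped (opening 10.1 mm, matching its thickness), and the gripper is centred on it and clear of the knob. Now I try the guard with a small pull.

```bash
python3 -m inch '[[1,0,0.002,0,0],[1,0,0.004,0,0],[1,-0.001,0.006,0,0],[1,-0.001,0.007,0,0]]'
```

```text
t: 3.52
tool_pos: [0.5373, -0.2536, 0.0953]
orientation: [-1.254, 1.135, -1.141]
force: [3.6, -15.0, -8.5]
opening: 0.0096
```

It moved 4.4 mm and then stopped with -15 N, well above the 2 N it slides with, so the guard is locked. I'll back off, release, and go to the lever's -x side.

```bash
python3 -m inch '[[1,0,-0.002,0,0],[1,0,-0.004,0,0],[0,0,-0.004,0,0],[0,0,-0.004,0,0],[0,0,-0.004,0,0],[0,0,-0.004,0.03,0],[0,0,-0.004,0.07,0],[0,0,-0.004,0.1,0]]';python3 -m inch '[[1,-0.03,-0.01,0.0,0],[1,-0.065,-0.045,0.0,0],[1,-0.069,-0.092,0,0],[1,-0.069,-0.092,0,0]]'
python3 - <<'E'
from h import *
ct=shot('top');cs=shot('side')
s=robot.read_state()
yaw=np.radians(5.52);B=np.array([.533,-.199]);R=np.array([[np.cos(yaw),-np.sin(yaw)],[np.sin(yaw),np.cos(yaw)]])
print('tcp in board',R.T@(s['tool_pos'][:2]-B),s['tool_pos'][2])
E
```

```text
t: 4.53
tool_pos: [0.5376, -0.2577, 0.1972]
orientation: [-1.253, 1.134, -1.142]
force: [-0.1, -0.6, -0.1]
opening: 0.0461
t: 5.03
tool_pos: [0.4675, -0.3524, 0.1972]
orientation: [-1.253, 1.136, -1.145]
force: [0.4, -0.2, 0.4]
opening: 0.0114
tcp in board [-0.07876348 -0.14394181] 0.19701934758779643
```

```bash
python3 -m inch '[[1,0,-0.006,-0.03,0],[1,0,-0.006,-0.06,0],[1,0,-0.006,-0.078,0],[1,0,-0.006,-0.082,0],[1,0,-0.006,-0.082,0]]'; python3 -m inch '[[1,0.015,0.0015,0,0],[1,0.03,0.003,0,0],[1,0.04,0.004,0,0],[1,0.05,0.005,0,0],[1,0.06,0.006,0,0],[1,0.07,0.007,0,0],[1,0.08,0.008,0,0],[1,0.085,0.008,0,0]]';python3 -m inch '[[1,0.005,0,0,0],[1,0.01,0.001,0,0],[1,0.015,0.001,0,0],[1,0.015,0.001,0,0]]'
```

```text
t: 5.75
tool_pos: [0.469, -0.3557, 0.1157]
orientation: [-1.253, 1.134, -1.142]
force: [0.0, -0.0, 0.4]
opening: 0.0006
t: 6.75
tool_pos: [0.5544, -0.3474, 0.1153]
orientation: [-1.253, 1.134, -1.141]
force: [-2.1, 1.2, -0.5]
opening: 0.0005
t: 7.25
tool_pos: [0.57, -0.3465, 0.1156]
orientation: [-1.253, 1.133, -1.142]
force: [0.5, 0.3, -0.2]
opening: 0.0006
```

```bash
python3 -m inch '[[1,0.003,0,0,0],[1,0.006,0.001,0,0],[1,0.006,0.001,0,0]]'
python3 - <<'E'
from h import *
ct=shot('top');cs=shot('side')
a=cv2.resize(ct['color'][170:270,440:550],(440,400),interpolation=cv2.INTER_CUBIC)
b=cv2.resize(cs['color'][150:230,300:390],(360,400),interpolation=cv2.INTER_CUBIC)
cv2.imwrite('pics/s4.png',np.hstack([a,b])[:,:,::-1])
B=np.array([.5474,-.3483])
for l in(.3,.44,.6):
  X=np.r_[B+.078*np.sin(l)*np.array([.995,.096]),.06+.078*np.cos(l)];print(l,px(ct,X)-[440,170],px(cs,X)-[300,150],X)
E
```

```text
t: 7.62
tool_pos: [0.5723, -0.3463, 0.1152]
orientation: [-1.257, 1.14, -1.139]
force: [-18.4, -1.8, 7.4]
opening: 0.0008
0.3 [74.4421027  26.91710892] [25.60217089 29.14839556] [ 0.57033532 -0.34608714  0.13451625]
0.44 [72.98845316 23.00735731] [22.60819631 30.00766209] [ 0.58045716 -0.34511057  0.13057063]
0.6 [71.09898406 19.16739136] [19.43363928 31.47361956] [ 0.5912219  -0.34407196  0.12437618]
```

View pics/s4.png

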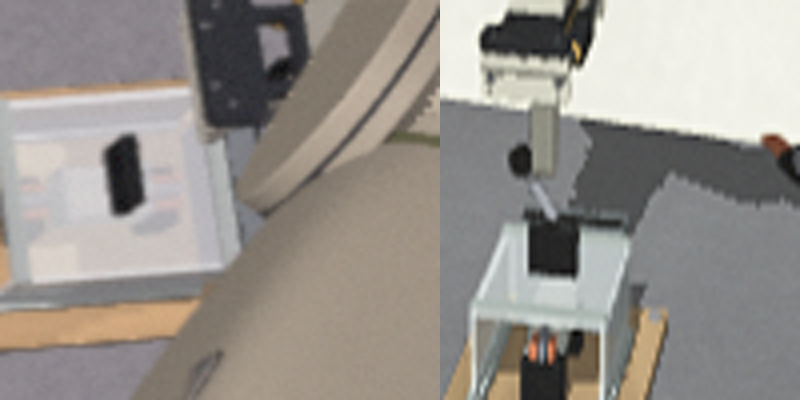

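The side view puts the knob at (20,32) in the crop, which matches a lean of +0.6, and the force jumped to -18 N, so the lever is at its stop. I'll go back to the fin.

```bash
python3 -m inch '[[1,-0.015,0,0,0],[1,-0.02,0,0.03,0],[1,-0.02,0,0.08,0],[0,-0.025,0.03,0.08,0],[0,-0.034,0.075,0.08,0],[0,-0.034,0.088,0.06,0],[0,-0.034,0.088,0.01,0],[0,-0.034,0.088,-0.01,0]]'; python3 -m inch '[[0,0,0,-0.008,0],[0,0,0,-0.01,0]]'
python3 - <<'E'
from h import *
s=robot.read_state();print(s['tool_pos'],s['opening'],s['force'])
E
```

```text
t: 8.72
tool_pos: [0.5368, -0.2572, 0.1024]
orientation: [-1.258, 1.143, -1.136]
force: [-0.6, 0.0, -0.6]
opening: 0.0446
t: 8.98
tool_pos: [0.5369, -0.2576, 0.0927]
orientation: [-1.258, 1.143, -1.136]
force: [-0.1, 0.2, 1.3]
opening: 0.0467
[ 0.53694888 -0.25757529  0.09269931] 0.04672420042257714 [-0.10535543  0.18934456  1.33480305]
```

```bash
python3 -m inch '[[0.6,0,0,0.002,0],[1,0,0,0.002,0],[1,0,0,0.002,0],[1,0,0,0.002,0],[1,-0.0,0.003,0.002,0],[1,0,0.006,0.002,0],[1,-0.001,0.009,0.002,0],[1,-0.001,0.012,0.002,0]]' 15
```

```text
t: 9.98
tool_pos: [0.536, -0.2455, 0.095]
orientation: [-1.258, 1.142, -1.137]
force: [-3.2, -1.9, 4.8]
opening: 0.0099
```

It's free: 12 mm moved with only 2 N. Now I slide it fully open.

```bash
python3 -m inch '[[1,-0.001,0.01,0,0],[1,-0.002,0.025,0,0],[1,-0.004,0.04,0,0],[1,-0.005,0.055,0,0],[1,-0.007,0.07,0,0],[1,-0.008,0.085,0,0],[1,-0.01,0.1,0,0],[1,-0.01,0.104,0,0]]'; python3 -m inch '[[1,0,0.004,0,0],[1,-0.001,0.008,0,0],[1,-0.001,0.011,0,0],[1,-0.001,0.013,0,0],[1,-0.001,0.013,0,0]]'
```

```text
t: 10.98
tool_pos: [0.5258, -0.1402, 0.095]
orientation: [-1.258, 1.142, -1.135]
force: [-3.5, -2.2, 3.7]
opening: 0.0102
t: 11.6
tool_pos: [0.5251, -0.1332, 0.095]
orientation: [-1.263, 1.139, -1.144]
force: [1.3, -27.9, -5.4]
opening: 0.0104
```

The guard travelled 0.125 m to its stop (-28 N). I'll release, rise, and turn 90° for the fuse.

```bash
python3 -m inch '[[0,0,-0.001,0,0],[0,0,-0.001,0,0],[0,0,-0.001,0,0],[0,0,-0.001,0.03,0],[-0.3,0,0,0.07,0.1],[-0.3,0,0,0.11,0.28],[-0.3,0,0,0.12,0.46],[-0.3,0,0,0.12,0.64]]'; python3 -m inch '[[-0.3,0,0.03,0,0.18],[-0.3,0,0.06,0,0.36],[-0.3,0,0.06,0,0.54],[-0.3,0,0.06,0,0.72],[-0.3,0,0.06,0,0.9],[-0.3,0,0.06,0,0.93],[-0.3,0,0.06,0,0.93]]'
python3 - <<'E'
from h import *
from scipy.spatial.transform import Rotation as Ro
s=robot.read_state();print(Ro.from_rotvec(s['orientation']).as_matrix().round(3),s['tool_pos'],s['opening'],s['q'].round(2))
ct=shot('top','t5.png');cs=shot('side','s5.png')
a=cv2.resize(ct['color'][170:270,400:540],(560,400),interpolation=cv2.INTER_CUBIC)
b=cv2.resize(cs['color'][180:230,300:360],(240,200),interpolation=cv2.INTER_CUBIC)
b=np.vstack([b,np.zeros_like(b)])
cv2.imwrite('pics/s5c.png',np.hstack([a,b])[:,:,::-1])
B=np.array([.533,-.199])
yaw=np.radians(5.52);R=np.array([[np.cos(yaw),-np.sin(yaw)],[np.sin(yaw),np.cos(yaw)]])
w=lambda x,y,z:np.r_[B+R@[x,y],z]
for n,X in dict(fusetop=w(0,-.06,.07),e1=w(0,-.034,.07),e2=w(0,-.086,.07)).items(): print(n,X.round(4),((px(ct,X)-[400,170])*4).round(1),((px(cs,X)-[300,180])*4+[560,0]).round(1))
E
```

```text
t: 12.6
tool_pos: [0.5262, -0.1328, 0.2168]
orientation: [-1.48, 0.641, -0.657]
force: [0.2, -0.9, -0.1]
opening: 0.0604
t: 13.48
tool_pos: [0.5262, -0.0724, 0.2167]
orientation: [-1.572, -0.086, 0.067]
force: [0.8, 0.5, 0.2]
opening: 0.0607
[[ 0.995  0.012 -0.097]
 [ 0.097 -0.002  0.995]
 [ 0.012 -1.    -0.003]] [ 0.52616301 -0.07244661  0.21673803] 0.06069527251560953 [-0.23 -0.07  1.69  0.    1.5  -0.33]
fusetop [ 0.5388 -0.2587  0.07  ] [265.  189.3] [668.4 113.6]
e1 [ 0.5363 -0.2328  0.07  ] [220.5 192.7] [662.3 126.9]
e2 [ 0.5413 -0.2846  0.07  ] [309.4 185.8] [674.3 100.6]
```

View pics/s5c.png

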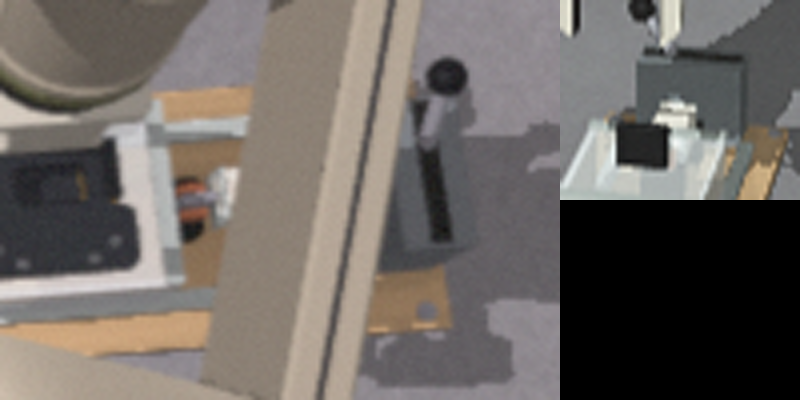

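The near end cap is at about (228,192) in the top crop, in line with the predicted fuse axis; the fuse is in place and exposed and the guard is open. I'll go over it and descend to just above.

```bash
python3 -m inch '[[-0.3,0.003,-0.05,0,0],[-0.3,0.006,-0.1,0,0],[-0.3,0.012,-0.15,0,0],[-0.3,0.012,-0.186,0,0],[-0.3,0.012,-0.186,-0.04,0],[-0.3,0.012,-0.186,-0.09,0],[-0.3,0.012,-0.186,-0.13,0],[-0.3,0.012,-0.186,-0.13,0]]'
python3 - <<'E'
from h import *
s=robot.read_state();print(s['tool_pos'])
cs=shot('side'); ct=shot('top')
b=cv2.resize(cs['color'][150:225,285:375],(720,600),interpolation=cv2.INTER_CUBIC)
cv2.imwrite('pics/s6.png',b[:,:,::-1])
print(px(cs,s['tool_pos'])*8-[285*8,1200], px(cs,[.5388,-.2587,.07])*8-[285*8,1200])
E
```

```text
t: 14.58
tool_pos: [0.5353, -0.2569, 0.0826]
orientation: [-1.568, -0.08, 0.071]
force: [0.1, 0.7, -0.6]
opening: 0.0602
[ 0.53526152 -0.25691378  0.08264521]
[344.24819963 441.6973357 ] [336.6989029  467.24291229]
```

View pics/s6.png

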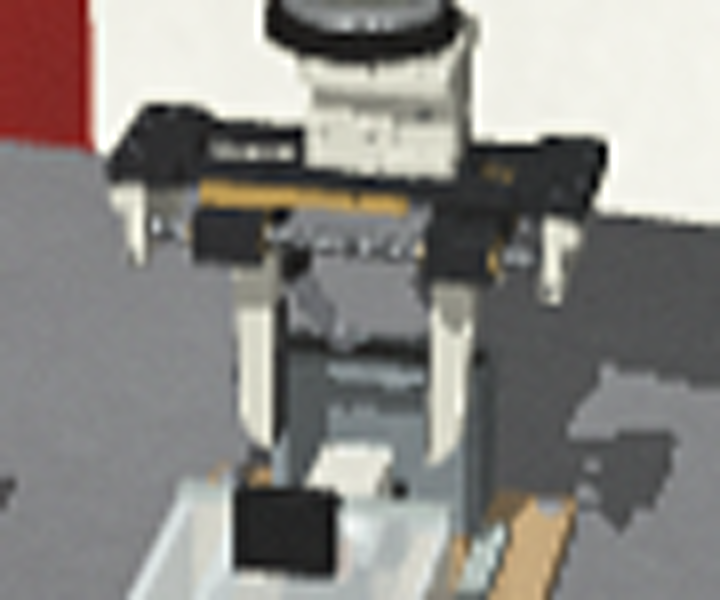

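The finger tips are at crop x 272 and 432 (midpoint 352). The fuse top spans 310 to 393, centred at about 355, so x ≈ 0.5345 is centred. I'll descend and grip.

```bash
python3 -m inch '[[-0.3,-0.001,-0.001,-0.015,0],[-0.3,-0.001,-0.001,-0.03,0],[-0.3,-0.001,-0.001,-0.042,0],[-0.3,-0.001,-0.001,-0.045,0],[-0.3,-0.001,-0.001,-0.045,0]]'; python3 -m inch '[[0,0,0,0,0],[0.2,0,0,0,0],[0.4,0,0,0,0],[0.6,0,0,0,0],[0.6,0,0,0,0],[0.6,0,0,0,0]]' 20
```

```text
t: 15.3
tool_pos: [0.5374, -0.2597, 0.0425]
orientation: [-1.572, -0.086, 0.067]
force: [0.0, -0.5, 0.1]
opening: 0.0606
t: 16.05
tool_pos: [0.5376, -0.2598, 0.0428]
orientation: [-1.572, -0.086, 0.066]
force: [1.4, 0.5, 2.0]
opening: 0.0297
```

Gripped at 29.7 mm (body 30 mm), side force near zero. Lift straight up.

```bash
python3 -m inch '[[1,0,0,0,0],[1,0,0,0,0],[1,0,0,0.006,0],[1,0,0,0.014,0],[1,0,0,0.026,0],[1,0,0,0.045,0],[1,0,0,0.07,0],[1,0,0,0.1,0]]' 30; python3 -m inch '[[1,0,0,0.03,0],[1,0,0,0.05,0],[1,0,0,0.05,0]]';python3 - <<'E'
from h import *
s=robot.read_state();print(s['tool_pos'],s['opening'],s['force'])
cs=shot('side'); ct=shot('top')
b=cv2.resize(cs['color'][110:225,260:390],(650,575),interpolation=cv2.INTER_CUBIC)
cv2.imwrite('pics/s7.png',b[:,:,::-1])
E
```

```text
t: 17.05
tool_pos: [0.5376, -0.2597, 0.1446]
orientation: [-1.573, -0.086, 0.066]
force: [0.5, -0.6, -0.8]
opening: 0.0295
t: 17.42
tool_pos: [0.5387, -0.2604, 0.1973]
orientation: [-1.575, -0.089, 0.063]
force: [0.8, -0.5, -2.1]
opening: 0.0298
[ 0.53874802 -0.26040369  0.19726009] 0.029849748494376622 [ 0.81697395 -0.5032864  -2.12513211]
```

View pics/s7.png

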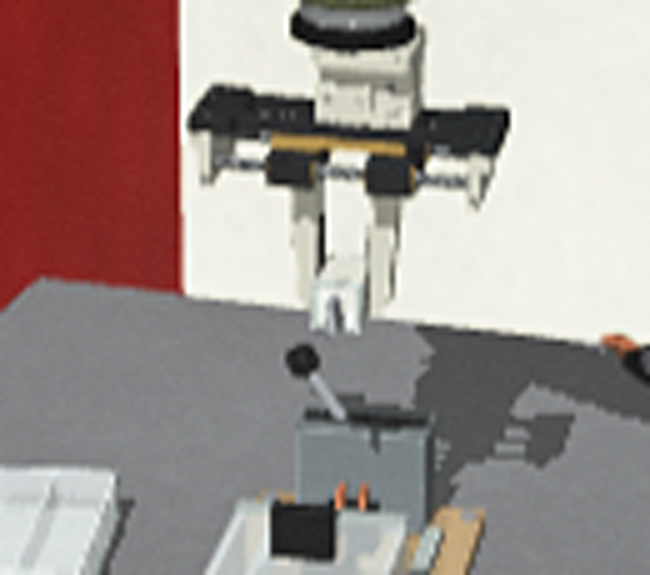

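The fuse hangs level in the grip, clear of the board with the jaws left empty (copper at (350,495)); lever and guard are unchanged. Carry it to the tray.

```bash
python3 -m inch '[[1,-0.005,0.03,0,0],[1,-0.012,0.08,0,0.03],[1,-0.019,0.135,0,0.08],[1,-0.027,0.19,0,0.13],[1,-0.034,0.245,0,0.18],[1,-0.041,0.3,0,0.22],[1,-0.047,0.355,0,0.25],[1,-0.052,0.4,0,0.25]]'; python3 -m inch '[[1,-0.004,0.035,0,0],[1,-0.006,0.052,-0.03,0],[1,-0.006,0.057,-0.07,0],[1,-0.006,0.057,-0.11,0],[1,-0.006,0.057,-0.12,0],[1,-0.006,0.057,-0.12,0]]';python3 - <<'E'
from h import *
s=robot.read_state();print(s['tool_pos'],s['opening'],s['force'])
cs=shot('side'); ct=shot('top')
b=cv2.resize(cs['color'][220:340,240:370],(520,480),interpolation=cv2.INTER_CUBIC)
cv2.imwrite('pics/s8.png',b[:,:,::-1])
E
```

```text
t: 18.52
tool_pos: [0.4836, 0.1423, 0.1918]
orientation: [-1.554, -0.28, 0.266]
force: [0.6, 0.2, -1.2]
opening: 0.0299
t: 19.27
tool_pos: [0.4767, 0.1989, 0.071]
orientation: [-1.555, -0.278, 0.268]
force: [0.2, 0.1, -1.4]
opening: 0.0298
[0.47671096 0.19893823 0.07100605] 0.02981041377984822 [ 0.16518548  0.11992046 -1.41455385]
```

View pics/s8.png

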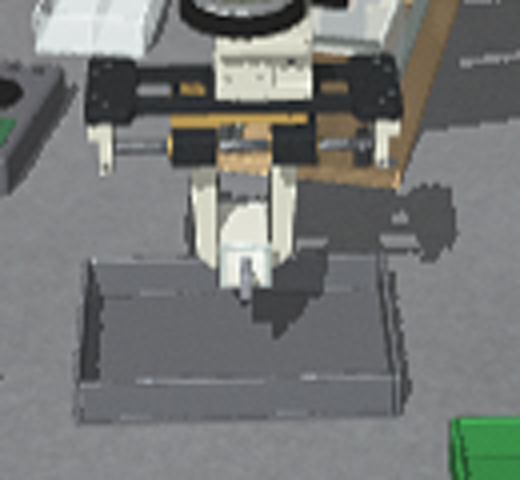

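The fuse is over the middle of the tray, parallel to its short sides. I'll lower it slowly.

```bash
python3 -m inch '[[1,0.001,0,-0.015,0],[1,0.001,0,-0.03,0],[1,0.001,0,-0.042,0],[1,0.001,0,-0.05,0],[1,0.001,0,-0.053,0],[1,0.001,0,-0.055,0],[1,0.001,0,-0.055,0]]'; python3 -m inch '[[1,0,0,-0.001,0],[1,0,0,-0.002,0],[1,0,0,-0.003,0],[1,0,0,-0.003,0]]'
```

```text
t: 20.25
tool_pos: [0.4799, 0.1996, 0.0186]
orientation: [-1.554, -0.282, 0.264]
force: [-0.1, 0.2, -1.0]
opening: 0.03
t: 20.75
tool_pos: [0.4798, 0.1995, 0.0155]
orientation: [-1.554, -0.282, 0.264]
force: [-0.1, -0.4, -2.2]
opening: 0.0296
```

```bash
python3 -m inch '[[1,0,0,-0.001,0],[1,0,0,-0.002,0],[1,0,0,-0.003,0],[1,0,0,-0.003,0]]'; python3 -m inch '[[1,0,0,-0.001,0],[1,0,0,-0.002,0],[1,0,0,-0.002,0]]';python3 -m inch '[[1,0,0,-0.001,0],[1,0,0,-0.001,0]]'
```

```text
t: 21.25
tool_pos: [0.4797, 0.1995, 0.0123]
orientation: [-1.554, -0.282, 0.264]
force: [0.4, -0.1, -1.9]
opening: 0.0296
t: 21.62
tool_pos: [0.4796, 0.1995, 0.0102]
orientation: [-1.554, -0.282, 0.264]
force: [-0.7, 0.1, -1.5]
opening: 0.0297
t: 21.88
tool_pos: [0.4795, 0.1994, 0.0091]
orientation: [-1.554, -0.281, 0.264]
force: [0.5, 0.0, -1.6]
opening: 0.0303
```

```bash
python3 -m inch '[[1,0,0,-0.001,0],[1,0,0,-0.001,0]]'; python3 -m inch '[[1,0,0,-0.001,0],[1,0,0,-0.001,0]]'
```

```text
t: 22.12
tool_pos: [0.4794, 0.1994, 0.008]
orientation: [-1.554, -0.281, 0.265]
force: [0.5, 0.3, -1.3]
opening: 0.0295
t: 22.38
tool_pos: [0.4794, 0.1994, 0.007]
orientation: [-1.554, -0.281, 0.265]
force: [-0.2, -0.4, -0.3]
opening: 0.0301
```

```bash
python3 -m inch '[[1,0,0,-0.0005,0],[1,0,0,-0.0005,0]]'
```

```text
t: 22.62
tool_pos: [0.4794, 0.1994, 0.0069]
orientation: [-1.554, -0.281, 0.265]
force: [-2.6, 0.4, 4.6]
opening: 0.0296
```

The force changed from -2 N to +4.6 N, so the fuse is on the tray floor. Release and retreat up.

```bash
python3 -m inch '[[0.2,0,0,0,0],[0,0,0,0,0],[0,0,0,0,0],[0,0,0,0,0],[0,0,0,0.02,0],[0,0,0,0.06,0],[0,0,0,0.11,0],[0,0,0,0.16,0]]'; python3 -m inch '[[0,-0.03,-0.05,0.05,0],[0,-0.06,-0.1,0.05,0],[0,-0.08,-0.15,0.05,0],[0,-0.08,-0.2,0.05,0],[0,-0.08,-0.25,0.05,0],[0,-0.08,-0.25,0.05,0]]';python3 - <<'E'
from h import *
cs=shot('side'); ct=shot('top')
a=cv2.resize(ct['color'][100:310,220:545],(520,336),interpolation=cv2.INTER_CUBIC)
b=cv2.resize(cs['color'][165:340,230:370],(269,336),interpolation=cv2.INTER_CUBIC)
cv2.imwrite('pics/s9.png',np.hstack([a,b])[:,:,::-1])
E
```

```text
t: 23.62
tool_pos: [0.4791, 0.1993, 0.1682]
orientation: [-1.554, -0.281, 0.265]
force: [0.4, 0.9, -0.7]
opening: 0.0467
t: 24.38
tool_pos: [0.3989, -0.0535, 0.2183]
orientation: [-1.556, -0.277, 0.261]
force: [-0.5, 0.9, -0.2]
opening: 0.0465
```

View pics/s9.png

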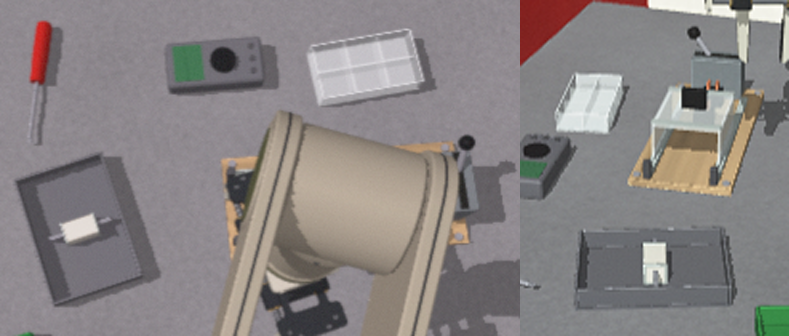

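The fuse lies level in the middle of the tray, and the meter, case and screwdriver are where they were. One last check on the fin position and bystanders, then I hand it in.

Run:
```python
from h import *
cs=shot('side');ct=shot('top')
B=np.array([.533,-.199]);yaw=np.radians(5.52);R=np.array([[np.cos(yaw),-np.sin(yaw)],[np.sin(yaw),np.cos(yaw)]])
for d in(.115,.125): print(d,px(cs,np.r_[B+R@[0,-.06+d],.1025]))
m=cv2.inRange(cv2.cvtColor(cs['color'],cv2.COLOR_RGB2HSV)[200:228,310:345],(0,0,0),(180,255,45))
n,l,st,ce=cv2.connectedComponentsWithStats(m)
for i in range(1,n):
  if st[i,4]>15: print('dark',st[i],ce[i]+[310,200])
for n,f,c,box in(('side','side0.png',cs,(160,200,290,320)),('top','top0.png',ct,(220,100,500,170))):
  o=cv2.imread('pics/'+f)[:,:,::-1];x0,y0,x1,y1=box
  d=np.abs(o.astype(int)-c['color'])[y0:y1,x0:x1].max(2);print(n,(d>60).sum(),[v[d>60].tolist()[:6] for v in np.mgrid[y0:y1,x0:x1]])
print(robot.read_state()['t']);
```

```text
0.115 [320.1753948  214.24493827]
0.125 [319.52266062 215.63532897]
dark [  5  10  12  12 120] [320.55       215.73333333]
side 0 [[], []]
top 0 [[], []]
24.575
```

The fin is where a fully open guard puts it, and no bystander pixels have changed.

```bash
python3 -c "
from plant import robot
print(robot.close_job())"
```

```text
the job is handed in; nothing more can be done
None
```

The fuse is out of the board and lying level in the middle of the grey tray, with the guard fully open. I handed the job in at about 24.6 s.

- **Guard and lever:** When I tried the guard it stopped after about 4 mm at 15 N, so it was locked. I swung the lever from -x to its stop at +0.6 rad. The guard then slid freely 125 mm to its stop, where the push reached about 28 N.
- **Fuse:** I gripped the fuse by its body and lifted it straight up. I lowered it until it touched the tray floor at about 5 N, released it and moved the arm clear.
- **Last checks:** The fin's row in the side view (215.7 px) matches 125 mm of travel (predicted 215.6 px). The parts of both pictures around the multimeter, screwdriver and parts case show no clear change from the start.
- **Disagreements:** The lever's starting lean measured about -0.45 rad, not the -0.6 end position. The side camera read about 1 px (3–4 mm) off in x. Neither affected the job.

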